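# Hang the roller basket on the sloped rail

### The job

Pick up the green roller basket with the mandarin in it by its black grip, hook its two rollers over the upper half of the sloped steel bar, and set it down gently so that the bar carries it while you still hold it. Then let go up there so that it rolls down to the rubber stop by itself, with the mandarin still aboard, and leave the espresso cup, salt shaker and garlic alone. The bar's height was set by hand, so feel for it.

Things in the scene. Friction and masses are not known exactly. Their poses are not given: they have to be found in the camera images.
- stand: Fixed rail stand: wooden board 80 x 420 x 12 mm, steel post 20 mm thick at y = +180 and -180 mm. Origin under the board's centre, x across the bar, +y uphill, z up. The posts carry a round steel bar, 10 mm thick, right above the y axis, rising 7 degrees towards +y. Mid-bar axis (y = 0) is 190 to 230 mm above the origin; the setting is not reported: feel for it. Bar is rigid.
- bar_stop (a point): Point on the stand's board straight below the uphill face of the stop: x = 0, y = -119 mm in the stand's frame, on the board's top (z = 12 mm). The stop is a black rubber collar, 36 mm across, fixed round the bar near its low end. It rolls there in 1 to 4 s and rests with carrier_seat 32 to 38 mm uphill of it.
- carrier: Loose green basket, 0.2 to 0.4 kg, 198 mm tall. Origin under it, z up. Tray x -27..39, y -39..39, rim 32 mm high. Back strap at x = -27, up to 60 mm wide, rises to an arm (z 151 to 154) that reaches over to x = 4; open on the +x side. Two slow grooved rollers under the arm at y = +-22, axles along x, 31 mm long, 24 mm thick, axle z 130. A 6 mm keeper pin at z 76 runs from the plate to x = 15.
- carrier_seat (a point): Point between the rollers, 115.6 mm above its underside at x = y = 0: lies on the bar's axis when both rollers sit on the bar. They self-centre if within 7 mm of it across. Between the rollers' bottoms (z 118) and the keeper pin (top z 79) the gap is 39 mm: the bar enters through it sideways, from the basket's +x side. Hung, the basket stands square to the bar (leans 7 degrees).
- carrier_grip (a point): Grip point 180 mm above the basket's underside at x = y = 0, in the black grip tab: 10 mm thick along x, 34 mm wide along y, from z 154 to 195 mm. Grip it from above with the fingers closing along the basket's x.
- mandarin: Loose orange mandarin, 45 x 46 x 40 mm, 36 g, lying in the basket's tray. Origin under its centre as it first lay.
- espresso_cup: Bystander: white espresso cup, 59 x 83 x 55 mm, upright on the worktop. Origin under its centre.
- salt_shaker: Bystander: grey and clear salt shaker, 44 mm thick, 90 mm tall, upright. Origin under its centre.
- garlic: Bystander: garlic bulb, 60 x 57 x 58 mm. Origin under its centre.
There are look-alikes about, which are no part of the job. There is more than one size of the carrier; the one meant has the size given above.

How it is judged (in metres and radians):
On the way, in this order (a step that is already met when the one before it is completed fails the run):
1. the rollers rest on the upper half of the bar, which carries some of the weight, while the gripper still holds the basket (contact force between carrier and stand above 0.5 N and contact force between the fingers and carrier above 1 N and y of carrier_seat in the frame of stand above 0 m and x of carrier_seat in the frame of stand between -0.008 and 0.008 m and height (world z) of carrier above 0.05 m), for 0.2 s.
2. the basket is let go while still on the upper half of the bar (contact force between carrier and stand above 0.5 N and contact force between the fingers and carrier below 0.05 N and y of carrier_seat in the frame of stand above -0.02 m and height (world z) of carrier above 0.05 m), for 0.02 s.
At the end, for the whole second after the job is handed in: The basket hangs at rest by both rollers on the bar, against the rubber stop (seat point more than 80 mm downhill of mid-bar, within 8 mm of the bar's vertical plane, tilted less than 17 degrees, floor of the basket more than 40 mm above the worktop), released, and the mandarin lies in the basket (y of carrier_seat in the frame of stand below -0.08 m and x of carrier_seat in the frame of stand between -0.008 and 0.008 m and height (world z) of carrier above 0.04 m and angle between carrier's own z axis and vertical below 0.3 rad and linear speed of carrier below 0.03 m/s and z of mandarin in the frame of carrier between -0.01 and 0.04 m and horizontal distance between mandarin and carrier below 0.05 m); the robot touches nothing.
It fails at once if the basket is dropped or pressed on the rail stand with more than 25 N (contact force between carrier and stand above 25 N).
It fails at once if the fingers push on the rail stand with more than 40 N (contact force between the fingers and stand above 40 N).
It fails at once if the fingers guide the basket along the lower half of the bar (contact force between the fingers and carrier above 0.3 N and contact force between carrier and stand above 0.3 N and x of carrier_seat in the frame of stand between -0.01 and 0.01 m and y of carrier_seat in the frame of stand below -0.02 m).
It fails at once if the espresso cup, salt shaker or garlic is moved by more than 20 mm (distance of any of espresso_cup, salt_shaker, garlic from where it was at the start of the episode above 0.02 m).
It also fails if it takes over 54 s, if anything falls off the work surface, if the arm or the gripper's body presses on something with over 40 N, if the wrist force passes 120 N, or if a joint passes its speed limit or range.

### The arm

A 6-joint arm with a two-finger parallel gripper is mounted at the origin on a cart in front of the work surface, level with it; the furniture and walls round the work are solid. World frame = base frame: x ahead of the robot, y to its left, z up, the work surface at z = 0. Lengths are in mm, angles in rad, forces in N, time in s.
With the tool pointing down it reaches from about 250 to 800 mm from the base axis. Payload 3.9 kg.
Tool frame: the origin (TCP) lies midway between the tips of the shut fingers; the grasp point (between the pads) lies 19 mm behind it; z points along the fingers, y is the line along which they close (so a half turn about z gives the same grasp; the last joint's range is limited). The gripper opens to 85 mm and grips with 20 to 120 N. Pads are 22 mm wide; open, the fingers measure 114 mm over their backs; the gripper's body (76 mm by 85 mm) begins 54 mm behind the grasp point. The pads swing forward as they close: fully open they stand 13 mm farther back than shut.
Start: joints at [-1.313, 0.26, -0.138, 1.173, 0, 1.571], TCP at [133.847, -507.642, 231.304] pointing down, gripper open.
Joint ranges: [-2.78, 2.78], [-0.83, 1.72], [-1.28, 1.37], [-1.9, 2.12], [-1.57, 1.48], [-3.14, 3.14]. Speed limits (rad/s): [2.57, 2.57, 3.14, 3.14, 3.14, 3.14].

### API

Orientations are given as a rotation vector (axis times angle).
In Python, from cell import state, imaging, ticket gives the robot as it stands.
- The arm moves only by the tool step_arm, never from a script. Its argument "targets" is a list of rows, each an object of numbers: "wx", "wy", "wz": the turn, a rotation vector about the world's x, y, z in degrees; "dx", "dy", "dz": the shift along the world's x, y, z in m; "gripper": the gripper's target within -1 to 1 (shut at 1, half-way at 0, fully open at -1). In form: [{"wx": .., "wy": .., "wz": .., "dx": .., "dy": .., "dz": .., "gripper": ..}, ...]. A call has 1 to 8 rows; each row shifts and turns the commanded pose from where the row before left it; what a row does not reach is not made up. A row lasts 1/10 s, in which the tool goes at most 50 mm and 8.59 degrees, less where a joint would pass 70% of its speed; a pose out of reach is approached as far as the arm can. A call is refused whole if a number of a shift passes 0.05 or a number of a turn 8.59, either way. A call with a gripper value outside its range is refused whole. The fingers move at their own pace and stop on an object; the grip force is fixed at half the most. Time passes only in rows, so rows that do not move let the fingers close. It gives the time, the measured TCP pose, the force, the opening and the grip force at its end, in the units of the state.
- state(): the state, without advancing time (a new reading comes with each control period).
- imaging.read_camera(name): name is "scene" or "top" or "wrist"; returns a dict with "frame" (480x640x3 uint8, blue, green, red), "fx", "fy", "cx", "cy" (pixels), "distortion" ([k1, k2, p1, p2, k3] as OpenCV has them; the pictures are not rectified), "R" (3x3) and "t" (3): a world point X has camera coordinates R X + t. Camera axes: x right, y down, z forward; pixel columns grow to the right and rows downward; lengths in mm; the calibration is good to about 2 mm. A picture is of the moment at which its call begins. There is no depth.
- ticket.close_job(): hands the job in; it is judged then, once.
Trained networks look in the newest picture that a camera, given by its name, has taken for a name from the list of things; names that differ only in an ending like _2 or _b are one class to them, and where a whole thing is asked for, a point or a joint stands for the part that bears it (a point fixed in the world has none). Each returns a list of dicts, best first, with "score" (0 to 1); they miss things now and then, are a little off and sometimes report something else, mostly with a low value. They report only what shows in the picture. A call takes as long as a camera call. They do not tell look-alikes from the thing itself.
- imaging.boxes_of(thing, camera): "point" ([x, y, z] in mm, in the coordinates of the camera as it stood for that picture, good to about 4 mm: the middle of the surface that is visible of it).
- imaging.cut_out(thing, camera): "pixels" (480x640 bool, what is visible of it).
The state is a dict: "t": time; "q": joint angles; "joint_velocities": joint speeds; "tau": joint torques, N m; "position": TCP position; "orientation": TCP orientation; "force": force on the tool from outside, world axes, zero at the start; "torque": the same for the moment, N m; "gripper_width": finger opening in mm; "grasp_force": force on a finger pad.
Only numpy, scipy, OpenCV 4.12 (cv2) and the standard library are available. Lean on these libraries where they do the work, as an engineer would, in place of code of your own. Each camera call takes 0.05 s, during which the arm holds its last target. There are 200 camera calls.

## Working session

There is one attempt and no reset: what is moved stays moved. The work goes in short steps, Python scripts to look and compute and a tool call to move; the robot and the scene stay as the last step left them, time stands still between calls to the robot, and variables do not carry over. Pictures are saved under pics/ and viewed, at most 10 in all, crops included, and the job is handed in when it is done.

Besides the shell and the picture viewer there is one more tool, called as a command line: name --argument value ..., lists and objects as JSON in quotes. step_arm: Moves the arm, as the interface text tells. Its arguments: {"type":"object","properties":{"targets":{"type":"array","items":{"type":"object","properties":{"wx":{"type":"number"},"wy":{"type":"number"},"wz":{"type":"number"},"dx":{"type":"number"},"dy":{"type":"number"},"dz":{"type":"number"},"gripper":{"type":"number"}}}}},"required":["targets"]}

```bash
mkdir -p pics
cat > h.py <<'E'
import numpy as np, cv2
from cell import state, imaging, ticket
def cam(n):
    c=imaging.read_camera(n); c['K']=np.array([[c['fx'],0,c['cx']],[0,c['fy'],c['cy']],[0,0,1.]]); c['R']=np.array(c['R']); c['t']=np.array(c['t']).reshape(3); c['d']=np.array(c['distortion'],float); return c
def proj(c,X): return cv2.projectPoints(np.array(X,float).reshape(-1,3),cv2.Rodrigues(c['R'])[0],c['t'],c['K'],c['d'])[0].reshape(-1,2)
def ray(c,uv,z):
    n=cv2.undistortPoints(np.array(uv,float).reshape(-1,1,2),c['K'],c['d']).reshape(-1,2)
    o=-c['R'].T@c['t']; D=np.c_[n,np.ones(len(n))]@c['R']
    return o+D*((z-o[2])/D[:,2])[:,None]
def world(c,p): return c['R'].T@(np.array(p)-c['t'])
E
python3 - <<'E'
from h import *
ims=[]
for n in ('scene','top'):
    c=cam(n); cv2.imwrite(f'pics/{n}0.png',c['frame']); print(n,'pos',(-c['R'].T@c['t']).round())
    for th in ('stand','bar_stop','carrier','carrier_grip','mandarin','espresso_cup','salt_shaker','garlic'):
        for b in imaging.boxes_of(th,n)[:4]:
            w=world(c,b['point']); print(th,round(b['score'],2),w.round(),proj(c,w).round()[0])
print(state())
E
```

```text
scene pos [ 59. 766. 825.]
stand 0.91 [635.  -1.  12.] [298. 255.]
bar_stop 0.66 [637.   3.  16.] [296. 254.]
carrier 0.76 [345. 219.  20.] [360. 372.]
carrier 0.69 [417.   7. 112.] [382. 256.]
carrier 0.62 [330.  81.  23.] [401. 325.]
carrier_grip 0.84 [335.  82.  20.] [399. 326.]
carrier_grip 0.61 [344. 225.  17.] [359. 375.]
carrier_grip 0.56 [422.   8. 117.] [380. 253.]
mandarin 0.52 [428.   5.  34.] [376. 281.]
espresso_cup 0.97 [448. 220.  43.] [313. 341.]
salt_shaker 0.97 [ 447. -219.   50.] [413. 219.]
salt_shaker 0.21 [418.   8. 112.] [381. 256.]
garlic 0.84 [577. 406.  38.] [194. 383.]
garlic 0.67 [633.   2.  13.] [298. 256.]
top pos [ 325.   85. 1233.]
stand 0.72 [632. -47.  10.] [371. 206.]
stand 0.34 [ 448. -226.   75.] [444. 268.]
bar_stop 0.57 [635. -44.  13.] [370. 205.]
carrier 0.94 [334.  81. 102.] [327. 313.]
carrier 0.7 [419.   3. 140.] [358. 278.]
carrier 0.59 [339. 209.  56.] [278. 312.]
carrier_grip 0.67 [346. 216.  56.] [275. 309.]
carrier_grip 0.64 [333.  83. 103.] [326. 314.]
carrier_grip 0.6 [420.  -1. 143.] [360. 278.]
carrier_grip 0.49 [583. 397.  36.] [2
[... 195 characters left out ...]
 0.9, 'q': array([-1.31300737e+00,  2.60023144e-01, -1.38103688e-01,  1.17268809e+00,
       -4.98585078e-05,  1.57083439e+00]), 'joint_velocities': array([ 1.24952298e-03, -1.56361540e-03, -1.21405892e-03,  3.20616330e-05,
       -1.87784580e-03,  6.72498953e-04]), 'tau': array([-4.85528508e-04, -4.05594492e+01,  2.54239869e+01,  7.65140994e-04,
       -3.70525959e-05,  2.35216731e-06]), 'position': array([ 133.82826856, -507.65044157,  231.2907641 ]), 'orientation': array([-3.11552764e+00, -4.03752785e-01,  8.14228112e-05]), 'force': array([-1.11813215, -0.05997047, -0.44489599]), 'torque': array([0.00035645, 0.03300223, 0.0146607 ]), 'grasp_force': 0.0, 'gripper_width': 85.32112682320208}
```

View pics/scene0.png

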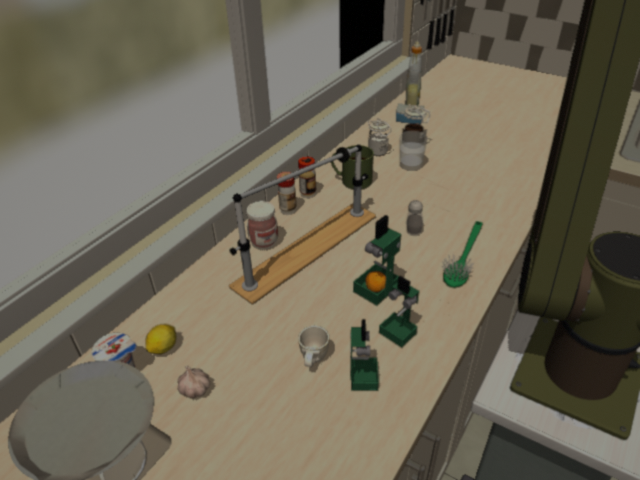

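View pics/top0.png

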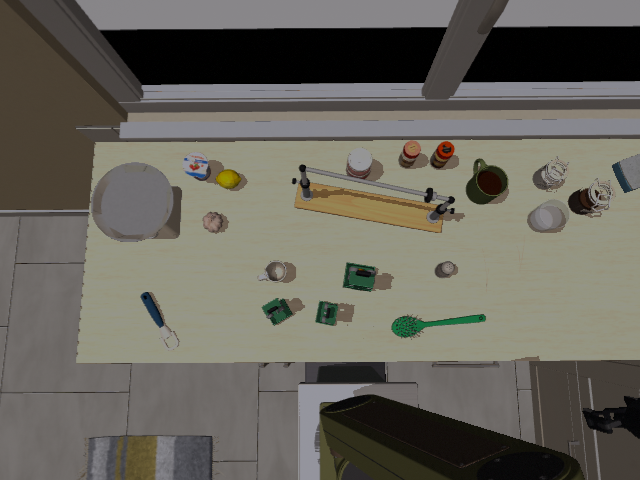

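The scene shows three green baskets: (382,256) holds the mandarin, and (401,325) and (360,372) are shorter and empty. In top view they are at (358,278), (327,313) and (278,312). I choose the one with the mandarin at scene (382,256). The bar's high end is at world +y and the stop is at the -y end. Next is a close crop to check this.

Run:
```python
from h import *
a=cv2.imread('pics/scene0.png')[205:315,335:445]; b=cv2.imread('pics/top0.png')[250:300,330:390]; d=cv2.imread('pics/top0.png')[155:235,285:465]
o=np.zeros((600,800,3),np.uint8)
o[:330,:330]=cv2.resize(a,(330,330),interpolation=3); o[:330,340:340+396]=cv2.resize(b,(396,330),interpolation=3); o[335:595,:585]=cv2.resize(d,(585,260),interpolation=3)
cv2.imwrite('pics/crop1.png',o)
c=cam('top')
m=imaging.cut_out('stand','top')[0]['pixels']
h=cv2.cvtColor(c['frame'],cv2.COLOR_BGR2HSV)
for th in('carrier',):
  for r in imaging.cut_out(th,'top'):
    ys,xs=np.nonzero(r['pixels']);print(th,r['score'],xs.mean(),ys.mean(),cv2.minAreaRect(np.c_[xs,ys].astype(np.float32)))
print('standmask',m.sum(), np.nonzero(m)[1].min(),np.nonzero(m)[1].max())
# board by colour in window
w=np.zeros(m.shape,bool); w[180:235,290:448]=1
print(h[205:216:3,330:420:20])
bd=w&(h[...,1]>110)&(h[...,0]>8)&(h[...,0]<25)
ys,xs=np.nonzero(bd);print(bd.sum())
P=ray(c,np.c_[xs,ys],12)[:,:2].astype(np.float32);r=cv2.minAreaRect(P);print(r,cv2.boxPoints(r).round())
# carrier colour green
w=np.zeros(m.shape,bool); w[255:298,338:382]=1
g=w&(h[...,0]>45)&(h[...,0]<95)&(h[...,1]>90); ys,xs=np.nonzero(g);print(g.sum())
P=ray(c,np.c_[xs,ys],32)[:,:2].astype(np.float32);r=cv2.minAreaRect(P);print(r,cv2.boxPoints(r).round())
```

```text
carrier 0.97 276.6284584980237 310.50395256916994 ((276.7639465332031, 309.99139404296875), (22.405166625976562, 24.632579803466797), 58.392494201660156)
carrier 0.82 326.50694444444446 312.74305555555554 ((326.6346435546875, 312.8269348144531), (20.003847122192383, 22.161123275756836), 11.309932708740234)
carrier 0.65 359.10064516129034 276.9522580645161 ((359.2432556152344, 277.0405578613281), (30.742610931396484, 25.975038528442383), 9.462321281433105)
standmask 5226 292 454
[[[ 22 116 150]
  [ 18 130 151]
  [ 21 121 150]
  [ 22 116 150]
  [ 16 145 104]]

 [[ 19 123 151]
  [ 23 114 150]
  [ 20 122 151]
  [ 21 118 151]
  [ 23 111 151]]

 [[ 21 120 151]
  [ 22 116 150]
  [ 20 122 151]
  [ 20 123 151]
  [ 21 118 151]]

 [[ 30  34 150]
  [ 20 125 151]
  [ 22 117 150]
  [ 23 112 150]
  [ 20 122 151]]]
3600
((631.7567138671875, -39.8114013671875), (416.7854919433594, 79.62980651855469), 79.3050765991211) [[ 554. -237.]
 [ 632. -252.]
 [ 710.  158.]
 [ 631.  172.]]
527
((431.21551513671875, -6.685260772705078), (78.79826354980469, 66.60606384277344), 80.62191009521484) [[392. -40.]
 [458. -51.]
 [470.  27.]
 [405.  38.]]
```

View pics/crop1.png

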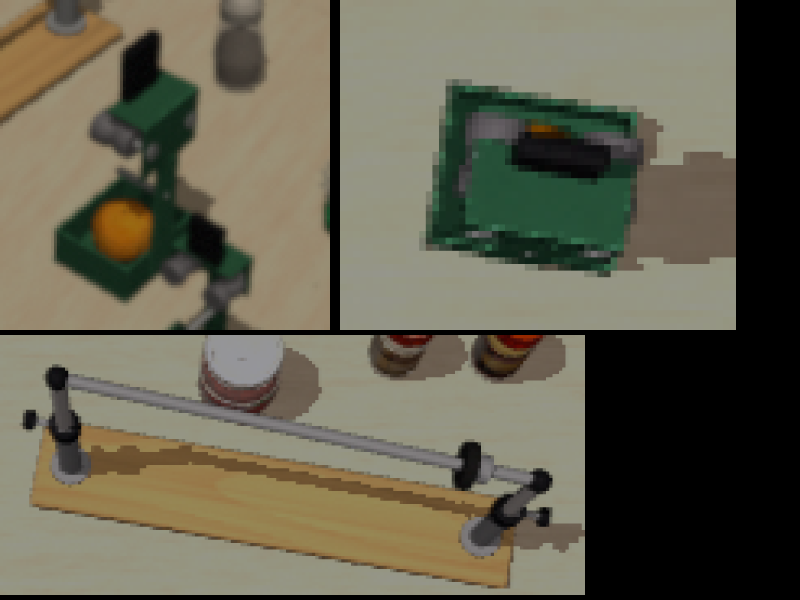

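The crop confirms a 79 x 67 mm tray holding the mandarin, a strap on the robot side (open towards +x), and the grip tab at about top (360,276). The bar ends are at top (302,168) and (452,200), with the collar at (430,195).

Run:
```python
from h import *
S=np.array([631.8,-39.8,0]); ang=np.radians(79.3); Y=np.array([np.cos(ang),np.sin(ang),0]); X=np.array([Y[1],-Y[0],0])
def hit(c,uv):
    n=cv2.undistortPoints(np.array([[uv]],float),c['K'],c['d'])[0,0]; o=-c['R'].T@c['t']; D=c['R'].T@np.r_[n,1]
    p=o+D*((S-o)@X)/(D@X); return (p-S)@Y,p[2]
for n,pts in (('top',[(302.5,168.2),(345,177),(400,189),(451.8,199.6)]),('scene',[(239,198),(300,172.5),(358,150)])):
    c=cam(n)
    for p in pts: y,z=hit(c,p); print(n,p,round(y),round(z), 'mid', round(z-np.tan(np.radians(7))*y,1))
c=cam('top')
print(proj(c,[S,S+180*Y+[0,0,12],S-180*Y+[0,0,12]]))
c=cam('scene');h=cv2.cvtColor(c['frame'],cv2.COLOR_BGR2HSV)
w=np.zeros(h.shape[:2],bool); w[190:305,220:380]=1
bd=w&(h[...,1]>110)&(h[...,0]>8)&(h[...,0]<25)
ys,xs=np.nonzero(bd);P=ray(c,np.c_[xs,ys],12)[:,:2].astype(np.float32);r=cv2.minAreaRect(P);print(r)
```

```text
top (302.5, 168.2) 179 245 mid 223.4
top (345, 177) 78 235 mid 225.8
top (400, 189) -54 218 mid 224.5
top (451.8, 199.6) -181 206 mid 228.6
scene (239, 198) 178 242 mid 219.7
scene (300, 172.5) 14 222 mid 220.5
scene (358, 150) -176 195 mid 217.1
[[368.55860003 207.3956855 ]
 [306.31474718 195.27311437]
 [432.19232541 217.55721464]]
((648.499267578125, -61.005340576171875), (329.7623596191406, 426.88153076171875), 31.210575103759766)
```

step_arm --targets '[{"dx": 0.018, "dy": 0.0315, "dz": 0.004, "wz": 4.1, "gripper": -1}, {"dx": 0.018, "dy": 0.0315, "dz": 0.004, "wz": 4.1, "gripper": -1}, {"dx": 0.018, "dy": 0.0315, "dz": 0.004, "wz": 4.1, "gripper": -1}, {"dx": 0.018, "dy": 0.0315, "dz": 0.004, "wz": 4.1, "gripper": -1}, {"dx": 0.018, "dy": 0.0315, "dz": 0.004, "wz": 4.1, "gripper": -1}, {"dx": 0.018, "dy": 0.0315, "dz": 0.004, "wz": 4.1, "gripper": -1}, {"dx": 0.018, "dy": 0.0315, "dz": 0.004, "wz": 4.1, "gripper": -1}, {"dx": 0.018, "dy": 0.0315, "dz": 0.004, "wz": 4.1, "gripper": -1}]'

```text
invalid input
```

step_arm --targets '[{"dx": 0.018, "dy": 0.0315, "dz": 0.004, "wz": 4.1, "gripper": -1}, {"dx": 0.018, "dy": 0.0315, "dz": 0.004, "wz": 4.1, "gripper": -1}, {"dx": 0.018, "dy": 0.0315, "dz": 0.004, "wz": 4.1, "gripper": -1}, {"dx": 0.018, "dy": 0.0315, "dz": 0.004, "wz": 4.1, "gripper": -1}, {"dx": 0.018, "dy": 0.0315, "dz": 0.004, "wz": 4.1, "gripper": -1}, {"dx": 0.018, "dy": 0.0315, "dz": 0.004, "wz": 4.1, "gripper": -1}, {"dx": 0.018, "dy": 0.0315, "dz": 0.004, "wz": 4.1, "gripper": -1}, {"wz": 0.2, "gripper": -1}]'

```text
invalid input
```

step_arm --targets '[{"wx": 0, "wy": 0, "wz": 4.1, "dx": 0.018, "dy": 0.0315, "dz": 0.004, "gripper": -1}, {"wx": 0, "wy": 0, "wz": 4.1, "dx": 0.018, "dy": 0.0315, "dz": 0.004, "gripper": -1}, {"wx": 0, "wy": 0, "wz": 4.1, "dx": 0.018, "dy": 0.0315, "dz": 0.004, "gripper": -1}, {"wx": 0, "wy": 0, "wz": 4.1, "dx": 0.018, "dy": 0.0315, "dz": 0.004, "gripper": -1}, {"wx": 0, "wy": 0, "wz": 4.1, "dx": 0.018, "dy": 0.0315, "dz": 0.004, "gripper": -1}, {"wx": 0, "wy": 0, "wz": 4.1, "dx": 0.018, "dy": 0.0315, "dz": 0.004, "gripper": -1}, {"wx": 0, "wy": 0, "wz": 4.1, "dx": 0.018, "dy": 0.0315, "dz": 0.004, "gripper": -1}, {"wx": 0, "wy": 0, "wz": 4.1, "dx": 0.018, "dy": 0.0315, "dz": 0.004, "gripper": -1}]'

```text
t: 2.05
position: [278.3, -254.4, 263.6]
orientation: [2.873, 1.27, 0.001]
force: [0.6, -1.1, -0.2]
gripper_width: 84.9
grasp_force: 0.0
```

step_arm --targets '[{"wx": 0, "wy": 0, "wz": 4.5, "dx": 0.02, "dy": 0.0335, "dz": 0, "gripper": -1}, {"wx": 0, "wy": 0, "wz": 4.5, "dx": 0.02, "dy": 0.0335, "dz": 0, "gripper": -1}, {"wx": 0, "wy": 0, "wz": 4.5, "dx": 0.02, "dy": 0.0335, "dz": 0, "gripper": -1}, {"wx": 0, "wy": 0, "wz": 4.5, "dx": 0.02, "dy": 0.0335, "dz": 0, "gripper": -1}, {"wx": 0, "wy": 0, "wz": 4.5, "dx": 0.02, "dy": 0.0335, "dz": 0, "gripper": -1}, {"wx": 0, "wy": 0, "wz": 4.5, "dx": 0.02, "dy": 0.0335, "dz": 0, "gripper": -1}, {"wx": 0, "wy": 0, "wz": 4.5, "dx": 0.02, "dy": 0.0335, "dz": 0, "gripper": -1}, {"wx": 0, "wy": 0, "wz": 1.5, "dx": 0.006, "dy": 0.013, "dz": 0, "gripper": -1}]'

```text
t: 2.85
position: [425.7, -5.5, 263.4]
orientation: [2.391, 2.038, 0.003]
force: [-0.4, -0.5, 0.2]
gripper_width: 85.3
grasp_force: 0.0
```

Run:
```python
from h import *
from scipy.spatial.transform import Rotation as Ro
c=cam('wrist'); cv2.imwrite('pics/w1.png',c['frame']); s=state(); print(s['position'],Ro.from_rotvec(s['orientation']).as_matrix().round(3))
for r in imaging.boxes_of('carrier_grip','wrist')[:3]: w=world(c,r['point']);print(r['score'],w.round(1),proj(c,w))
yw=np.radians(-9.4);R=np.array([[np.cos(yw),-np.sin(yw)],[np.sin(yw),np.cos(yw)]])
q=[np.r_[[425.3,-5.7]+R@np.array(p),z] for p,z in [((-5,-17),195),((-5,17),195),((5,17),195),((5,-17),195),((-27,-30),154),((-27,30),154)]]
f=c['frame'].copy()
for u in proj(c,q): cv2.circle(f,tuple(int(v) for v in u),4,(255,0,255),1)
cv2.imwrite('pics/w1.png',f)
```

```text
[425.85095444  -4.91564365 263.28865015] [[ 0.158  0.987  0.001]
 [ 0.987 -0.158  0.002]
 [ 0.002  0.001 -1.   ]]
0.9 [424.3   7.8 157.6] [[307.63668111 218.62016396]]
0.85 [340.1  76.  102.1] [[179.63547396 127.32472276]]
0.35 [634.1 -14.8  11.8] [[524.347166   168.04161775]]
```

View pics/w1.png

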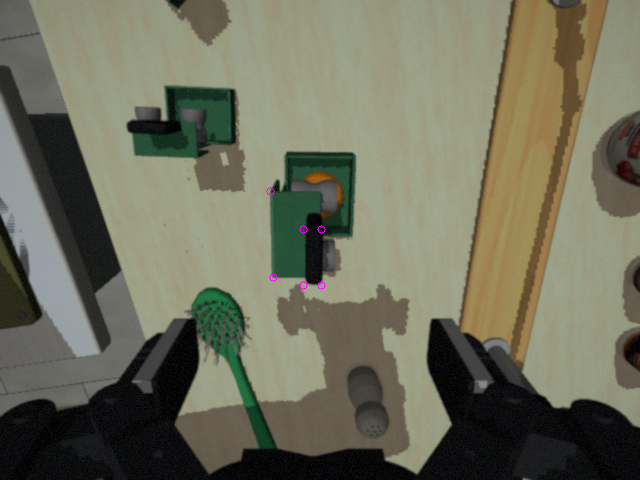

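The wrist view shows the tab of the mandarin basket at (314,248), matching the prediction within about 2 mm, with the jaws square to it. Descending and gripping.

step_arm --targets '[{"wx": 0, "wy": 0, "wz": 0, "dx": 0, "dy": 0, "dz": -0.03, "gripper": -1}, {"wx": 0, "wy": 0, "wz": 0, "dx": 0, "dy": 0, "dz": -0.03, "gripper": -1}, {"wx": 0, "wy": 0, "wz": 0, "dx": 0, "dy": 0, "dz": -0.025, "gripper": -1}, {"wx": 0, "wy": 0, "wz": 0, "dx": 0, "dy": 0, "dz": -0.015, "gripper": -1}, {"wx": 0, "wy": 0, "wz": 0, "dx": 0, "dy": 0, "dz": 0, "gripper": 1}, {"wx": 0, "wy": 0, "wz": 0, "dx": 0, "dy": 0, "dz": 0, "gripper": 1}, {"wx": 0, "wy": 0, "wz": 0, "dx": 0, "dy": 0, "dz": 0, "gripper": 1}, {"wx": 0, "wy": 0, "wz": 0, "dx": 0, "dy": 0, "dz": 0, "gripper": 1}]'

```text
t: 3.75
position: [424.7, -8.4, 164.4]
orientation: [2.396, 2.03, 0.003]
force: [-0.5, -0.1, -0.4]
gripper_width: 28.7
grasp_force: 0.0
```

step_arm --targets '[{"wx": 0, "wy": 0, "wz": 0, "dx": 0, "dy": 0, "dz": 0, "gripper": 1}, {"wx": 0, "wy": 0, "wz": 0, "dx": 0, "dy": 0, "dz": 0, "gripper": 1}, {"wx": 0, "wy": 0, "wz": 0, "dx": 0, "dy": 0, "dz": 0, "gripper": 1}, {"wx": 0, "wy": 0, "wz": 0, "dx": 0, "dy": 0, "dz": 0, "gripper": 1}]'

```text
t: 4.15
position: [424.9, -8.2, 164.1]
orientation: [2.395, 2.03, 0.002]
force: [1.0, -0.7, 5.7]
gripper_width: 9.0
grasp_force: 59.8
```

step_arm --targets '[{"wx": 0, "wy": 0, "wz": 0, "dx": 0, "dy": 0, "dz": 0.006, "gripper": 1}, {"wx": 0, "wy": 0, "wz": 0, "dx": 0, "dy": 0, "dz": 0.014, "gripper": 1}, {"wx": 0, "wy": 0, "wz": 0, "dx": 0, "dy": 0, "dz": 0.02, "gripper": 1}, {"wx": 0, "wy": 0, "wz": 0, "dx": 0, "dy": 0, "dz": 0.025, "gripper": 1}, {"wx": 0, "wy": 0, "wz": 0, "dx": 0, "dy": 0, "dz": 0.025, "gripper": 1}, {"wx": 0, "wy": 0, "wz": -0.5, "dx": 0, "dy": 0, "dz": 0.02, "gripper": 1}, {"wx": 0, "wy": 0, "wz": -0.5, "dx": 0, "dy": 0, "dz": 0.014, "gripper": 1}, {"wx": 0, "wy": 0, "wz": -0.5, "dx": 0, "dy": 0, "dz": 0.006, "gripper": 1}]'

```text
t: 4.95
position: [423.5, -8.0, 293.9]
orientation: [-2.423, -1.999, 0.0]
force: [0.1, 0.5, -3.2]
gripper_width: 9.3
grasp_force: 58.6
```

step_arm --targets '[{"wx": 0.4, "wy": -0.1, "wz": 0, "dx": 0.006, "dy": 0.002, "dz": 0, "gripper": 1}, {"wx": 1, "wy": -0.2, "wz": 0, "dx": 0.014, "dy": 0.004, "dz": 0, "gripper": 1}, {"wx": 1.1, "wy": -0.2, "wz": 0, "dx": 0.02, "dy": 0.006, "dz": 0, "gripper": 1}, {"wx": 1.1, "wy": -0.2, "wz": 0, "dx": 0.024, "dy": 0.007, "dz": 0, "gripper": 1}, {"wx": 1.1, "wy": -0.2, "wz": 0, "dx": 0.024, "dy": 0.007, "dz": 0, "gripper": 1}, {"wx": 1.1, "wy": -0.2, "wz": 0, "dx": 0.02, "dy": 0.006, "dz": 0, "gripper": 1}, {"wx": 0.7, "wy": -0.2, "wz": 0, "dx": 0.014, "dy": 0.003, "dz": 0, "gripper": 1}, {"wx": 0.4, "wy": 0, "wz": 0, "dx": 0.006, "dy": 0.001, "dz": 0, "gripper": 1}]'

```text
t: 5.75
position: [553.1, 27.9, 291.7]
orientation: [-2.359, -1.947, -0.142]
force: [-0.7, -0.3, -3.9]
gripper_width: 9.2
grasp_force: 58.6
```

```bash
cat >> h.py <<'E'
S=np.array([631.8,-39.8,0]); ang=np.radians(79.3); Y=np.array([np.cos(ang),np.sin(ang),0]); X=np.array([Y[1],-Y[0],0])
from scipy.spatial.transform import Rotation as Ro
def seat():
    s=state(); M=Ro.from_rotvec(s['orientation']).as_matrix(); p=s['position']
    u=M[:,2]; q=p+48.5*u+2.5*M[:,0]
    return s,M,(q-S)@X,(q-S)@Y,q[2]
E
python3 - <<'E'
from h import *
c=cam('scene');s,M,x,y,z=seat();print(s['position'],M.round(3),'seat',x,y,z,s['force'],s['grasp_force'])
a=cv2.resize(c['frame'][120:270,220:420],(800,600),interpolation=3);cv2.imwrite('pics/s2.png',a)
E
```

```text
[553.27843732  27.80815848 291.90066858] [[ 0.188  0.982  0.021]
 [ 0.974 -0.19   0.121]
 [ 0.123 -0.002 -0.992]] seat -89.76492174612561 60.27745849910103 244.07244484542784 [ 1.1925039   0.54349928 -2.8257878 ] 58.647817969322205
```

View pics/s2.png

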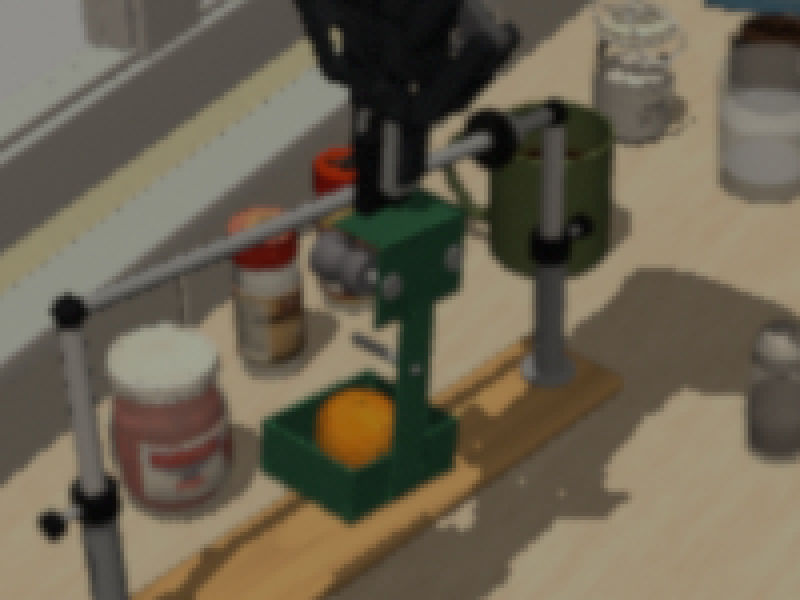

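The basket is held level with the bar, leaning with it, with the mandarin aboard at crop (358,428); the bar runs behind it and lines up with the gap between rollers and pin. Moving in.

step_arm --targets '[{"wx": 0, "wy": 0, "wz": 0, "dx": 0.004, "dy": -0.0008, "dz": 0.001, "gripper": 1}, {"wx": 0, "wy": 0, "wz": 0, "dx": 0.01, "dy": -0.0018, "dz": 0.001, "gripper": 1}, {"wx": 0, "wy": 0, "wz": 0, "dx": 0.014, "dy": -0.0026, "dz": 0.0005, "gripper": 1}, {"wx": 0, "wy": 0, "wz": 0, "dx": 0.014, "dy": -0.0026, "dz": 0, "gripper": 1}, {"wx": 0, "wy": 0, "wz": 0, "dx": 0.01, "dy": -0.0019, "dz": 0, "gripper": 1}, {"wx": 0, "wy": 0, "wz": 0, "dx": 0.005, "dy": -0.001, "dz": 0, "gripper": 1}, {"wx": 0, "wy": 0, "wz": 0, "dx": 0, "dy": 0, "dz": 0, "gripper": 1}]'

```text
t: 6.5
position: [609.3, 17.0, 295.6]
orientation: [-2.36, -1.947, -0.144]
force: [-0.4, -0.6, -3.4]
gripper_width: 9.1
grasp_force: 58.6
```

Run:
```python
from h import *
s,M,x,y,z=seat();print(s['position'],'seat',x,y,z,s['force'])
for n in('scene','top'):
    c=cam(n)
    q=s['position']+48.5*M[:,2]+2.5*M[:,0]
    up=-M[:,2];cx=M[:,1];cy=M[:,0]
    pts={'seat':q,'r+':q+22*cy+15.5*cx+14.4*up,'r-':q-22*cy+15.5*cx+14.4*up,'pin':q+15*cx-39.6*up,'entry':q-17*up,'tray+':q+39*cy+39*cx-83.6*up}
    f=cv2.resize(c['frame'],None,fx=3,fy=3,interpolation=3)
    for k,p in pts.items():
        u=proj(c,p)[0]*3; cv2.circle(f,tuple(int(v) for v in u),3,(255,0,255),-1)
        if k=='seat': cu=u
    B=[S+Y*t+[0,0,h+t*np.tan(np.radians(7))] for h in(218,222,226) for t in(0,120)]
    U=(proj(c,B)*3).astype(int)
    for i in (0,2,4): cv2.line(f,tuple(map(int,U[i])),tuple(map(int,U[i+1])),[(0,0,255),(0,255,0),(255,0,0)][i//2],1)
    a,b=int(cu[0]),int(cu[1]); g=f[max(b-300,0):b+300,a-200:a+200]
    if n=='scene': o=np.zeros((600,800,3),np.uint8);o[:len(g),:400]=g
    else:o[:len(g),400:]=g
cv2.imwrite('pics/s3.png',o)
```

```text
[609.26550945  16.97430474 295.60143179] seat -32.683867987981394 60.00916838184379 247.77005471110357 [-0.36417405 -0.6306827  -3.36866752]
```

View pics/s3.png

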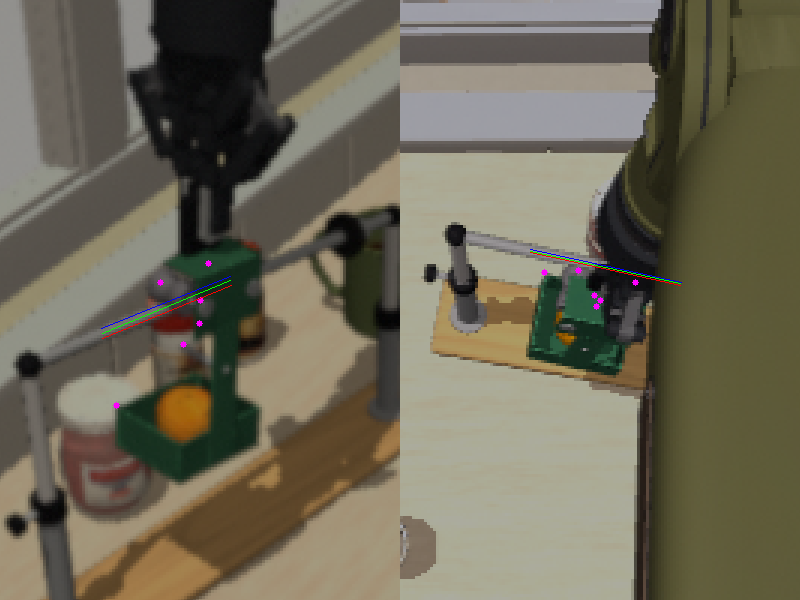

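Scene overlay: the tray-corner prediction lands on the rim at (116,405), and the bar lies on or just below the 218 mm line. So I lower 3 mm and enter.

step_arm --targets '[{"wx": 0, "wy": 0, "wz": 0, "dx": 0, "dy": 0, "dz": -0.003, "gripper": 1}, {"wx": 0, "wy": 0, "wz": 0, "dx": 0.004, "dy": -0.0008, "dz": 0, "gripper": 1}, {"wx": 0, "wy": 0, "wz": 0, "dx": 0.006, "dy": -0.0011, "dz": 0, "gripper": 1}, {"wx": 0, "wy": 0, "wz": 0, "dx": 0.006, "dy": -0.0011, "dz": 0, "gripper": 1}, {"wx": 0, "wy": 0, "wz": 0, "dx": 0.004, "dy": -0.0007, "dz": 0, "gripper": 1}]'

```text
t: 7.1
position: [629.7, 13.3, 292.8]
orientation: [-2.36, -1.948, -0.145]
force: [0.1, 1.0, -3.6]
gripper_width: 9.0
grasp_force: 58.6
```

step_arm --targets '[{"wx": 0, "wy": 0, "wz": 0, "dx": 0.004, "dy": -0.0008, "dz": 0, "gripper": 1}, {"wx": 0, "wy": 0, "wz": 0, "dx": 0.004, "dy": -0.0008, "dz": 0, "gripper": 1}, {"wx": 0, "wy": 0, "wz": 0, "dx": 0.004, "dy": -0.0008, "dz": 0, "gripper": 1}, {"wx": 0, "wy": 0, "wz": 0, "dx": 0, "dy": 0, "dz": 0, "gripper": 1}]'

```text
t: 7.5
position: [641.5, 10.9, 292.6]
orientation: [-2.36, -1.948, -0.144]
force: [-1.0, 1.0, -3.6]
gripper_width: 9.1
grasp_force: 58.6
```

Run:
```python
from h import *
s,M,x,y,z=seat();print(s['position'],'seat',x,y,z,s['force'],s['torque'])
```

```text
[641.45131841  10.91678703 292.56542969] seat 0.08195994192077782 60.03528575138125 244.7344911068599 [-0.98700138  0.98932714 -3.59077692] [-0.30914884  0.09301089  0.02658831]
```

step_arm --targets '[{"wx": 0, "wy": 0, "wz": 0, "dx": 0, "dy": 0, "dz": -0.003, "gripper": 1}, {"wx": 0, "wy": 0, "wz": 0, "dx": 0, "dy": 0, "dz": -0.003, "gripper": 1}, {"wx": 0, "wy": 0, "wz": 0, "dx": 0, "dy": 0, "dz": -0.003, "gripper": 1}, {"wx": 0, "wy": 0, "wz": 0, "dx": 0, "dy": 0, "dz": -0.002, "gripper": 1}, {"wx": 0, "wy": 0, "wz": 0, "dx": 0, "dy": 0, "dz": 0, "gripper": 1}]'

```text
t: 8.0
position: [640.4, 11.1, 281.3]
orientation: [-2.359, -1.947, -0.143]
force: [0.1, 0.3, -3.9]
gripper_width: 8.9
grasp_force: 58.6
```

step_arm --targets '[{"wx": 0, "wy": 0, "wz": 0, "dx": 0, "dy": 0, "dz": -0.0008, "gripper": 1}, {"wx": 0, "wy": 0, "wz": 0, "dx": 0, "dy": 0, "dz": -0.0008, "gripper": 1}, {"wx": 0, "wy": 0, "wz": 0, "dx": 0, "dy": 0, "dz": 0, "gripper": 1}]'

```text
t: 8.3
position: [640.8, 11.1, 280.2]
orientation: [-2.36, -1.948, -0.144]
force: [0.7, -0.3, -3.2]
gripper_width: 9.3
grasp_force: 58.6
```

step_arm --targets '[{"wx": 0, "wy": 0, "wz": 0, "dx": 0, "dy": 0, "dz": -0.0008, "gripper": 1}, {"wx": 0, "wy": 0, "wz": 0, "dx": 0, "dy": 0, "dz": -0.0008, "gripper": 1}, {"wx": 0, "wy": 0, "wz": 0, "dx": 0, "dy": 0, "dz": 0, "gripper": 1}]'

```text
t: 8.6
position: [640.8, 11.0, 278.5]
orientation: [-2.36, -1.948, -0.144]
force: [-0.1, 0.5, -3.5]
gripper_width: 9.4
grasp_force: 58.6
```

step_arm --targets '[{"wx": 0, "wy": 0, "wz": 0, "dx": 0, "dy": 0, "dz": -0.0008, "gripper": 1}, {"wx": 0, "wy": 0, "wz": 0, "dx": 0, "dy": 0, "dz": -0.0007, "gripper": 1}, {"wx": 0, "wy": 0, "wz": 0, "dx": 0, "dy": 0, "dz": 0, "gripper": 1}]'

```text
t: 8.9
position: [640.9, 11.0, 277.2]
orientation: [-2.36, -1.948, -0.145]
force: [-0.4, -0.0, -3.4]
gripper_width: 8.9
grasp_force: 58.8
```

Run:
```python
from h import *
s,M,x,y,z=seat();print(s['position'],'seat',x,y,z,'mid if touching',z-y*np.tan(np.radians(7)),s['force'],s['torque'])
c=cam('scene');cv2.imwrite('pics/s4.png',cv2.resize(c['frame'][100:250,210:390],(720,600),interpolation=3))
```

```text
[640.91341571  11.02604375 277.20170181] seat -0.4611246891882168 60.0445637610434 229.37108033561788 mid if touching 221.99853493961172 [-0.38332533 -0.00503593 -3.39884806] [-0.23245601  0.04462811  0.00287629]
```

View pics/s4.png

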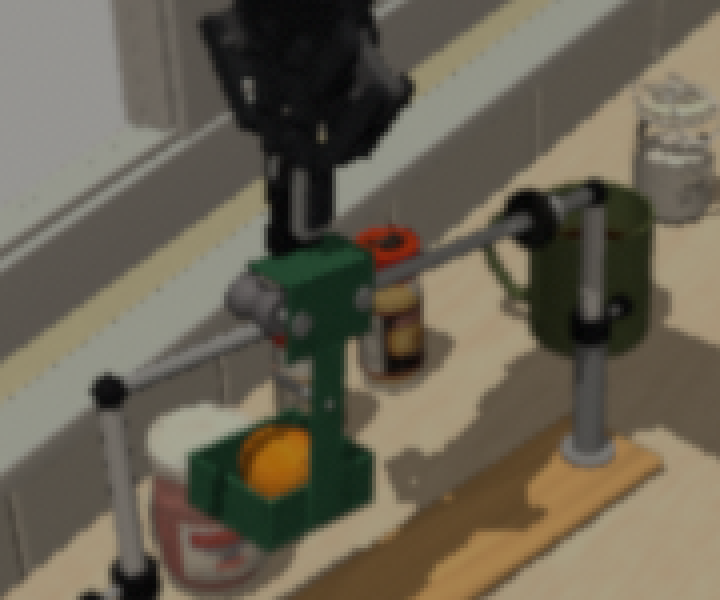

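The bar now passes under the near roller at about (262,335) in the crop, between the roller and the pin, and the mandarin is aboard. There is almost contact, so I keep feeling downward.

step_arm --targets '[{"wx": 0, "wy": 0, "wz": 0, "dx": 0, "dy": 0, "dz": -0.0007, "gripper": 1}, {"wx": 0, "wy": 0, "wz": 0, "dx": 0, "dy": 0, "dz": -0.0007, "gripper": 1}, {"wx": 0, "wy": 0, "wz": 0, "dx": 0, "dy": 0, "dz": 0, "gripper": 1}]'

```text
t: 9.25
position: [641.4, 11.0, 276.6]
orientation: [-2.361, -1.949, -0.147]
force: [-0.9, -1.4, 1.8]
gripper_width: 8.9
grasp_force: 59.4
```

step_arm --targets '[{"wx": 0, "wy": 0, "wz": 0, "dx": 0, "dy": 0, "dz": -0.0005, "gripper": 1}, {"wx": 0, "wy": 0, "wz": 0, "dx": 0, "dy": 0, "dz": -0.0005, "gripper": 1}, {"wx": 0, "wy": 0, "wz": 0, "dx": 0, "dy": 0, "dz": 0, "gripper": 1}]'

```text
t: 9.55
position: [641.9, 10.9, 276.2]
orientation: [-2.362, -1.949, -0.148]
force: [0.6, -0.8, 4.9]
gripper_width: 9.6
grasp_force: 60.0
```

step_arm --targets '[{"wx": 0, "wy": 0, "wz": 0, "dx": 0, "dy": 0, "dz": 0.0005, "gripper": 1}, {"wx": 0, "wy": 0, "wz": 0, "dx": 0, "dy": 0, "dz": 0, "gripper": 1}, {"wx": 0, "wy": 0, "wz": 0, "dx": 0, "dy": 0, "dz": 0, "gripper": 1}]'

```text
t: 9.85
position: [641.8, 10.9, 276.2]
orientation: [-2.361, -1.949, -0.147]
force: [1.3, -1.5, 6.5]
gripper_width: 9.4
grasp_force: 60.0
```

Run:
```python
from h import *
s,M,x,y,z=seat();print(s['position'],'seat',x,y,z,s['force'],s['torque'],s['grasp_force'])
```

```text
[641.78673836  10.86831146 276.19314327] seat 0.5468534033336376 60.06374213310477 228.36484098189274 [ 1.32907713 -1.51478298  6.46749129] [-0.35635526 -0.4070009  -0.03080044] 60.02272367477417
```

The contact is about 10 N and carries a side moment, so I unload a little and check the bar's lateral position with the wrist camera.

step_arm --targets '[{"wx": 0, "wy": 0, "wz": 0, "dx": 0, "dy": 0, "dz": 0.0007, "gripper": 1}, {"wx": 0, "wy": 0, "wz": 0, "dx": 0, "dy": 0, "dz": 0, "gripper": 1}, {"wx": 0, "wy": 0, "wz": 0, "dx": 0, "dy": 0, "dz": 0, "gripper": 1}]'

```text
t: 10.15
position: [641.7, 10.9, 276.3]
orientation: [-2.361, -1.949, -0.146]
force: [3.5, -0.8, 3.0]
gripper_width: 9.3
grasp_force: 59.7
```

Run:
```python
from h import *
s,M,x,y,z=seat();print(s['position'],'seat',x,y,z,s['force'],s['torque'])
c=cam('wrist');f=c['frame'].copy()
q=s['position']+48.5*M[:,2]+2.5*M[:,0]; up=-M[:,2];cx=M[:,1];cy=M[:,0]
for dx,col in((-8,(0,0,255)),(0,(0,255,0)),(8,(255,0,0))):
    u=proj(c,[q+cx*dx+cy*t for t in(30,60,100,125)]).astype(int); cv2.polylines(f,[u.reshape(-1,1,2)],False,col,1)
cv2.imwrite('pics/w5.png',f)
```

```text
[641.66909209  10.93797024 276.2661103 ] seat 0.37509951296389915 60.10329450377439 228.43645865831672 [ 3.46948419 -0.83014275  2.96071052] [-0.40773419 -0.81312889 -0.09282941]
```

View pics/w5.png

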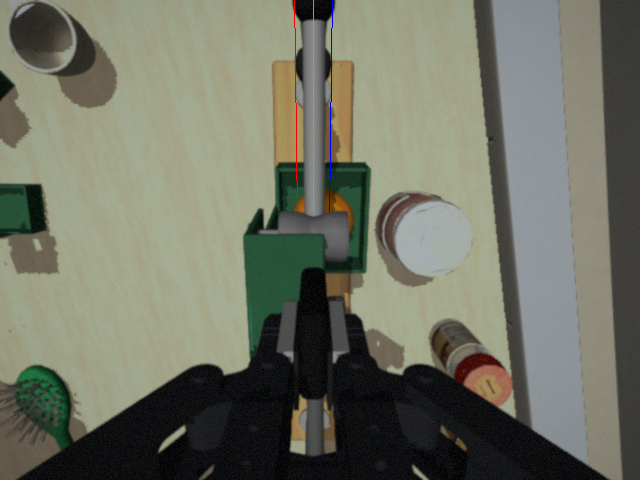

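The wrist view shows the bar (column 314) exactly on the seat line and the near roller (312,235) sitting on it. I relieve the small side load, hold, then let go.

step_arm --targets '[{"wx": 0, "wy": 0, "wz": 0, "dx": 0.0008, "dy": 0, "dz": 0.0004, "gripper": 1}, {"wx": 0, "wy": 0, "wz": 0, "dx": 0, "dy": 0, "dz": 0, "gripper": 1}, {"wx": 0, "wy": 0, "wz": 0, "dx": 0, "dy": 0, "dz": 0, "gripper": 1}]'

```text
t: 10.5
position: [641.8, 11.0, 276.3]
orientation: [-2.36, -1.948, -0.144]
force: [2.6, -1.8, 2.8]
gripper_width: 8.9
grasp_force: 59.7
```

step_arm --targets '[{"wx": 0, "wy": 0, "wz": 0, "dx": 0, "dy": 0, "dz": 0, "gripper": -1}, {"wx": 0, "wy": 0, "wz": 0, "dx": 0, "dy": 0, "dz": 0, "gripper": -1}, {"wx": 0, "wy": 0, "wz": 0, "dx": 0, "dy": 0, "dz": 0, "gripper": -1}, {"wx": 0, "wy": 0, "wz": 0, "dx": 0, "dy": 0, "dz": 0, "gripper": -1}, {"wx": 0, "wy": 0, "wz": 0, "dx": 0, "dy": 0, "dz": 0, "gripper": -1}, {"wx": 0, "wy": 0, "wz": 0, "dx": 0, "dy": 0, "dz": 0.01, "gripper": -1}, {"wx": 0, "wy": 0, "wz": 0, "dx": 0, "dy": 0, "dz": 0.03, "gripper": -1}, {"wx": 0, "wy": 0, "wz": 0, "dx": 0, "dy": 0, "dz": 0.04, "gripper": -1}]'

```text
t: 11.3
position: [640.5, 11.1, 356.0]
orientation: [-2.358, -1.946, -0.14]
force: [1.1, -0.4, 0.8]
gripper_width: 85.4
grasp_force: 0.0
```

step_arm --targets '[{"wx": 0, "wy": 0, "wz": 0, "dx": 0, "dy": 0, "dz": 0.02, "gripper": -1}, {"wx": 0, "wy": 0, "wz": 0, "dx": 0, "dy": 0, "dz": 0, "gripper": -1}, {"wx": 0, "wy": 0, "wz": 0, "dx": 0, "dy": 0, "dz": 0, "gripper": -1}, {"wx": 0, "wy": 0, "wz": 0, "dx": 0, "dy": 0, "dz": 0, "gripper": -1}, {"wx": 0, "wy": 0, "wz": 0, "dx": 0, "dy": 0, "dz": 0, "gripper": -1}, {"wx": 0, "wy": 0, "wz": 0, "dx": 0, "dy": 0, "dz": 0, "gripper": -1}, {"wx": 0, "wy": 0, "wz": 0, "dx": 0, "dy": 0, "dz": 0, "gripper": -1}, {"wx": 0, "wy": 0, "wz": 0, "dx": 0, "dy": 0, "dz": 0, "gripper": -1}]'

```text
t: 12.1
position: [641.5, 11.1, 376.0]
orientation: [-2.36, -1.947, -0.143]
force: [0.9, 0.7, 0.1]
gripper_width: 85.4
grasp_force: 0.0
```

step_arm --targets '[{"wx": 0, "wy": 0, "wz": 0, "dx": 0, "dy": 0, "dz": 0, "gripper": -1}, {"wx": 0, "wy": 0, "wz": 0, "dx": 0, "dy": 0, "dz": 0, "gripper": -1}, {"wx": 0, "wy": 0, "wz": 0, "dx": 0, "dy": 0, "dz": 0, "gripper": -1}, {"wx": 0, "wy": 0, "wz": 0, "dx": 0, "dy": 0, "dz": 0, "gripper": -1}, {"wx": 0, "wy": 0, "wz": 0, "dx": 0, "dy": 0, "dz": 0, "gripper": -1}, {"wx": 0, "wy": 0, "wz": 0, "dx": 0, "dy": 0, "dz": 0, "gripper": -1}, {"wx": 0, "wy": 0, "wz": 0, "dx": 0, "dy": 0, "dz": 0, "gripper": -1}, {"wx": 0, "wy": 0, "wz": 0, "dx": 0, "dy": 0, "dz": 0, "gripper": -1}]'

```text
t: 12.9
position: [641.6, 11.1, 376.3]
orientation: [-2.36, -1.948, -0.144]
force: [0.7, 0.5, -0.3]
gripper_width: 85.5
grasp_force: 0.0
```

step_arm --targets '[{"wx": 0, "wy": 0, "wz": 0, "dx": 0, "dy": 0, "dz": 0, "gripper": -1}, {"wx": 0, "wy": 0, "wz": 0, "dx": 0, "dy": 0, "dz": 0, "gripper": -1}, {"wx": 0, "wy": 0, "wz": 0, "dx": 0, "dy": 0, "dz": 0, "gripper": -1}, {"wx": 0, "wy": 0, "wz": 0, "dx": 0, "dy": 0, "dz": 0, "gripper": -1}, {"wx": 0, "wy": 0, "wz": 0, "dx": 0, "dy": 0, "dz": 0, "gripper": -1}, {"wx": 0, "wy": 0, "wz": 0, "dx": 0, "dy": 0, "dz": 0, "gripper": -1}, {"wx": 0, "wy": 0, "wz": 0, "dx": 0, "dy": 0, "dz": 0, "gripper": -1}, {"wx": 0, "wy": 0, "wz": 0, "dx": 0, "dy": 0, "dz": 0, "gripper": -1}]'

```text
t: 13.7
position: [641.6, 11.1, 376.3]
orientation: [-2.36, -1.948, -0.144]
force: [-0.5, 0.4, 0.0]
gripper_width: 85.5
grasp_force: 0.0
```

Run:
```python
from h import *
import time
c=cam('scene');d=cam('scene')
print(state()['t'],state()['force'],cv2.absdiff(c['frame'],d['frame']).max())
cv2.imwrite('pics/s6.png',cv2.resize(d['frame'][100:250,210:410],(800,600),interpolation=3))
```

```text
13.8 [ 0.3361771   0.56087577 -0.33184849] 11
```

View pics/s6.png

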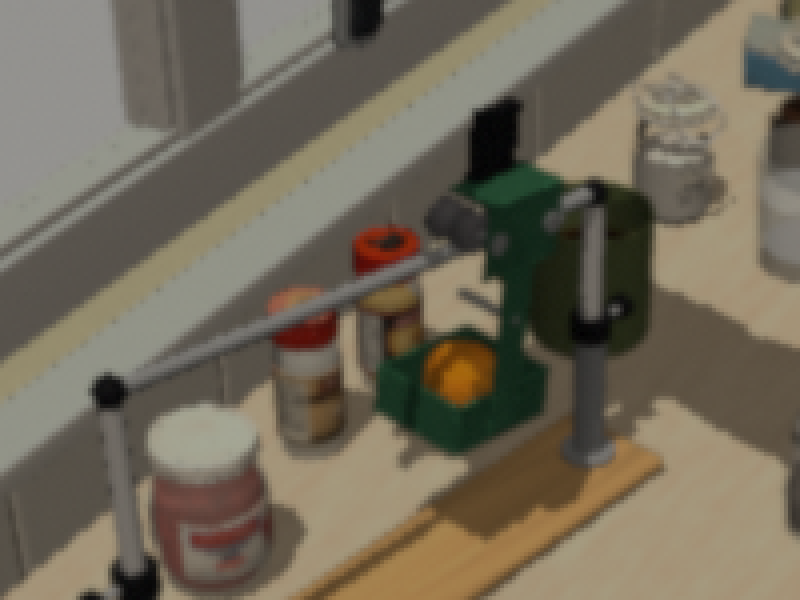

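The basket hangs against the stop, at about crop (490,300), with the mandarin in the tray at (458,372). I wait for any swing to settle, then hand in.

step_arm --targets '[{"wx": 0, "wy": 0, "wz": 0, "dx": 0, "dy": 0, "dz": 0, "gripper": -1}, {"wx": 0, "wy": 0, "wz": 0, "dx": 0, "dy": 0, "dz": 0, "gripper": -1}, {"wx": 0, "wy": 0, "wz": 0, "dx": 0, "dy": 0, "dz": 0, "gripper": -1}, {"wx": 0, "wy": 0, "wz": 0, "dx": 0, "dy": 0, "dz": 0, "gripper": -1}, {"wx": 0, "wy": 0, "wz": 0, "dx": 0, "dy": 0, "dz": 0, "gripper": -1}, {"wx": 0, "wy": 0, "wz": 0, "dx": 0, "dy": 0, "dz": 0, "gripper": -1}, {"wx": 0, "wy": 0, "wz": 0, "dx": 0, "dy": 0, "dz": 0, "gripper": -1}, {"wx": 0, "wy": 0, "wz": 0, "dx": 0, "dy": 0, "dz": 0, "gripper": -1}]'

```text
t: 14.6
position: [641.7, 11.0, 376.3]
orientation: [-2.36, -1.948, -0.144]
force: [0.5, 0.9, -0.2]
gripper_width: 85.3
grasp_force: 0.0
```

Run:
```python
from h import *
F=[]
for i in range(40): F.append(cam('scene')['frame'][100:250,210:410])
D=[cv2.absdiff(F[i],F[-1]).max() for i in (0,5,10,15,20,25,30,35,38)];print(D,state()['t'])
m=max(D[4:]); 
if m<30: print(ticket.close_job())
```

```text
[np.uint8(7), np.uint8(8), np.uint8(6), np.uint8(5), np.uint8(7), np.uint8(7), np.uint8(7), np.uint8(6), np.uint8(7)] 16.6
the job is handed in; nothing more can be done
None
```

I hooked the basket on the upper half of the bar, let it go there, and it rolled down to rest at the rubber stop with the mandarin still in it. The job is handed in at about 16.6 s; no verdict was shown.

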